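Free the locked centrifuge lid with the release key

TASK

The power is out and the centrifuge lid is locked: take the release key from its stand and push its rod straight down through the slot in the centrifuge's deck until the hidden latch tab is fully down and the lid stands ajar. Then put the used key, rod end down, in the open steel pot and let go. Keep the pot upright and do not disturb the tube rack behind the stand and pot.

Things in the scene. Friction and masses are not known exactly. Their poses are not given: they have to be found in the camera images.
- key_handle (a point): Grip centre of the release key (loose, about 60 g, upright): black square handle 18 x 18 mm, 45 mm tall, above a steel rod 8 mm thick, 100 mm long. This point is half-way up the handle, 22.5 mm above its lower face, 122.5 mm above the rod's tip. z points from tip to handle; x, y are square to the handle's faces.
- key_tip (a point): The lower end of the key's rod, on its axis; same axes as key_handle.
- key_stand: White stand of the key (fixed): foot 70 x 70 mm, top plate 60 x 60 mm, 110 mm above the bench; origin at the centre of its underside. At the start the handle rests on the plate and the rod hangs through the plate's 14 mm hole, its tip 10 mm above the bench; a straight lift of 105 mm frees it.
- centrifuge: White box, fixed, 300 mm deep (its x) and 260 mm wide (its y), origin at the centre of its underside. Its grey deck, 140 mm above the bench, runs along the 100 mm nearest the robot; a grey lid hinged at the back covers the rest. The slot is in the deck, on the -y side; a dark display and a small knob are on the +y side.
- slot (a point): Centre of the slot's mouth, level with the deck. The slot faces straight up, 13 mm wide along this point's x and 31 mm long along its y, through the 8 mm thick deck, 53 mm in front of the lid's front edge. The latch tab lies beneath the whole slot, its top 25 mm below the deck when up; it goes straight down when pressed, to 37 mm below the deck.
- latch_tab (a joint): The hidden black latch tab, a plate beneath the slot: 0 m up (locked), 0.012 m fully down against its stop. About 4 to 7 N moves it; it stays where it is left. It raises the lid as it goes down.
- pot_mouth (a point): Centre of the mouth of the open steel pot (loose, 0.45 kg, stands on the bench): a straight-sided round pot, 84 mm outside diameter, 90 mm tall, wall 3 mm, floor 5 mm thick; this point is level with the rim, z up. The key stands leaning in it, handle above the rim.
- pot_base (a point): Centre of the pot's underside; z up.
- tube_rack: White rack of red-capped tubes standing beyond the stand and pot (loose, 0.6 kg): 78 mm (x) by 188 mm (y), 100 mm high over the caps; origin at the centre of its underside.
- lid_edge (a point): Middle of the top of the lid's front edge (the edge nearest the slot): 160 mm above the bench when the lid is shut. The lid is hinged at the back, 190 mm behind this edge; pressing the tab raises it in step, so that with the tab fully down this point stands about 194 mm above the bench (lid ajar). It stays there.
Not all that is in view belongs to the job. Of the things like the part that bears key_handle, leave any that is purple or red; of the rest the smaller one is meant.

How it is judged:
On the way:
1. the key's rod presses the latch tab down (at least 10 of its 12 mm) through the slot (value of joint latch_tab above 0.01 m and contact force between key and latch_tab above 0.5 N and z of key_tip in the frame of slot below -0.03 m), for 0.1 s.
At the end, for the whole second after the job is handed in: The latch tab is still down (over 9 of 12 mm) and the lid ajar (its front edge over 22 mm above its shut height); the key stands or leans at rest in the pot, its rod's tip at the pot's floor and its handle above the rim; the pot stands upright on the bench (within 0.1 rad) (value of joint latch_tab above 0.009 m and height (world z) of lid_edge above 0.182 m and z of key_tip in the frame of pot_mouth between -0.095 and -0.07 m and distance between key_tip and pot_base below 0.045 m and z of key_handle in the frame of pot_mouth above 0 m and linear speed of key below 0.02 m/s and angle between pot_mouth's own z axis and vertical below 0.1 rad and height (world z) of pot_base below 0.01 m); the robot touches nothing.
It fails at once if the tube rack is shoved more than 30 mm or tipped (distance of tube_rack from where it was at the start of the episode above 0.03 m or angle between tube_rack's own z axis and vertical above 0.3 rad).
It fails at once if the pot is tipped over (angle between pot_mouth's own z axis and vertical above 0.5 rad).
It also fails if it takes over 51 s, if anything falls off the work surface, if the arm or the gripper's body presses on something with over 40 N, if the wrist force passes 120 N, or if a joint passes its speed limit or range.

ROBOT

A 6-joint arm with a two-finger parallel gripper is mounted at the origin on the work surface. World frame = base frame: x ahead of the robot, y to its left, z up, the work surface at z = 0. Lengths are in m, angles in rad, forces in N, time in s.
With the tool pointing down it reaches from about 0.275 to 0.825 m from the base axis. Payload 4.9 kg.
Tool frame: the origin (TCP) lies midway between the tips of the shut fingers; the grasp point (between the pads) lies 19 mm behind it (grip_point_offset is the distance from the TCP to the grasp point, in m); z points along the fingers, x is the direction in which the jaws open and shut, and the axes are right-handed (so a half turn about z gives the same grasp; the last joint's range is limited). The gripper opens to 85 mm and grips with 20 to 120 N. Pads are 22 mm wide; open, the fingers measure 114 mm over their backs; the gripper's body (76 mm by 85 mm) begins 54 mm behind the grasp point. The pads swing forward as they close: fully open they stand 13 mm farther back than shut.
Start: joints at [1.042, 0.326, -0.193, 1.052, 0, 1.437], TCP at [0.212, 0.508, 0.196] pointing down, gripper open.
Joint ranges: [-2.65, 2.65], [-0.97, 1.79], [-1.3, 1.35], [-1.93, 2.1], [-1.47, 1.37], [-3.14, 3.14]. Speed limits (rad/s): [2.57, 2.57, 3.14, 3.14, 3.14, 3.14].

INTERFACE

Orientations are given as a rotation vector (axis times angle).
In Python, from cell import * gives the robot as it stands. Calls block until the motion is done:
- movep(position, orientation): joint-space move of the TCP to a pose.
- move_l(position, velocity=0.15, rot=None, until_force=None): straight line of the TCP; rot=None keeps the orientation; velocity is the mean speed in m/s. With until_force (N) it stops when the force on the tool has changed by that much, and returns True; else False.
- set_joints(angles): joint-space move.
- let_go() and grab(newtons=None): open the fingers fully, or close them until they stop; newtons is the grip in N (None keeps the last).
- sleep(seconds).
- ik(position, orientation): joint angles nearest the present ones, or None.
- get_state(): the state.
- grab_frame(name): name is "scene" or "top"; returns a dict with "img" (400x640x3 uint8, red, green, blue), "fx", "fy", "cx", "cy" (pixels), "k1" (the pictures are not rectified: a ray, as slopes to the right and down, at radius r is drawn at 1 + k1 r^2 times it, then the intrinsics apply), "cam_to_world" (4x4, takes a point from camera to world coordinates). Camera axes: x right, y down, z forward; pixel columns grow to the right and rows downward; lengths in m; the calibration is good to about 2 mm. A picture is of the moment at which its call begins. There is no depth.
A pose or a line that the arm cannot do raises MotionError and nothing moves.
- sign_off(): hands the job in, once; it reports no verdict.
Trained networks look in the newest picture that a camera, given by its name, has taken for a name from the list of things; names that differ only in an ending like _2 or _b are one class to them, and where a whole thing is asked for, a point or a joint stands for the part that bears it (a point fixed in the world has none). Each returns a list of dicts, best first, with "score" (0 to 1); they miss things now and then, are a little off and sometimes report something else, mostly with a low value. They report only what shows in the picture. A call takes as long as a camera call. They do not tell look-alikes from the thing itself.
- spot_in(camera, name): "centre" ([column, row] in pixels, amid what is visible of it).
- silhouettes(camera, name): "mask" (400x640 bool, what is visible of it) and "centre" ([column, row] in pixels, amid what is visible of it).
- tip_of(camera, name): "centre" ([column, row] in pixels: a listed point, or the origin of a listed thing).
The state is a dict: "clock": time; "q": joint angles; "joint_velocities": joint speeds; "tau": joint torques, N m; "position": TCP position; "eef_rot": TCP orientation; "contact_force": force on the tool from outside, world axes, zero at the start; "wrist_torque": the same for the moment, N m; "finger_gap": opening from 0.0 (shut) to 1.0 (fully open).
Only numpy, scipy, OpenCV 4.12 (cv2) and the standard library are available. Lean on these libraries where they do the work, as an engineer would, in place of code of your own. Each camera call takes 0.05 s, during which the arm holds its last target.

## Working session

There is one attempt and no reset: what is moved stays moved. The work goes in short steps, each a Python script; the robot and the scene stay as the last script left them, time stands still between calls to the robot, and variables do not carry over. Pictures are saved under pics/ and viewed, and the job is handed in when it is done.

```bash
ls; mkdir -p pics
python3 - <<'E'
from cell import *
import cv2
for c in ("scene","top"):
    f=grab_frame(c); cv2.imwrite(f"pics/{c}0.png",f["img"][:,:,::-1])
    print(c,f["fx"],f["fy"],f["cx"],f["cy"],f["k1"],f["cam_to_world"])
    for n in ["key_handle","key_tip","key_stand","centrifuge","slot","pot_mouth","pot_base","tube_rack","lid_edge"]:
        print(n,[(round(d["score"],2),[round(float(v)) for v in d["centre"]]) for d in tip_of(c,n)])
    print([(round(d["score"],2),d["centre"],d["mask"].sum()) for d in silhouettes(c,"key_handle")])
print(get_state())
E
```

```text
pics
scene 380.4464938891111 380.4464938891111 313.70625511382804 199.4620906859013 -0.0217529070575602 [[-0.5740735   0.49935379 -0.64891094  1.03711959]
 [ 0.81877932  0.35621716 -0.45023301  0.29276827]
 [ 0.00632765 -0.78978169 -0.61335539  0.56969488]
 [ 0.          0.          0.          1.        ]]
key_handle [(0.81, [299, 156]), (0.75, [365, 156]), (0.73, [274, 148]), (0.56, [329, 126])]
key_tip [(0.94, [326, 182]), (0.76, [280, 190]), (0.66, [304, 202])]
key_stand [(0.72, [304, 207])]
centrifuge []
slot [(0.74, [396, 224])]
pot_mouth [(0.65, [220, 162]), (0.38, [400, 224])]
pot_base [(0.77, [228, 187])]
tube_rack [(0.95, [196, 251])]
lid_edge [(0.95, [425, 244])]
[(0.77, [275.0, 155.7], np.int64(310)), (0.72, [325.4, 134.9], np.int64(530)), (0.72, [363.8, 159.3], np.int64(675)), (0.6, [299.7, 162.8], np.int64(319))]
top 509.16963302073646 509.16963302073646 331.71566513488875 194.10027118037087 -0.1345879807168969 [[ 0.0203664  -0.98791412  0.1536584   0.37675594]
 [-0.99960868 -0.0230684  -0.0158219  -0.03867311]
 [ 0.01917534 -0.15327604 -0.98799735  1.25688555]
 [ 0.   
[... 520 characters left out ...]
int64(94))]
{'clock': 1.1, 'q': array([ 1.04180603e+00,  3.26183436e-01, -1.92537043e-01,  1.05200575e+00,
       -1.78633246e-06,  1.43658656e+00]), 'joint_velocities': array([ 6.42159947e-04, -4.92392867e-05, -9.63928912e-05,  2.33189061e-04,
       -3.34249401e-04,  1.65800150e-03]), 'tau': array([ 5.75032664e-04, -4.43334389e+01,  2.62761319e+01,  1.16611274e-03,
       -2.52032396e-04,  6.71003264e-06]), 'position': array([0.21155497, 0.50774272, 0.19611381]), 'eef_rot': array([-2.61392964e+00, -1.74263974e+00, -1.00196149e-04]), 'contact_force': array([-0.41118321,  0.05618774, -0.46571765]), 'wrist_torque': array([0.06335999, 0.00636049, 0.0204806 ]), 'finger_gap': 1.0019619916903106}
```

View pics/scene0.png

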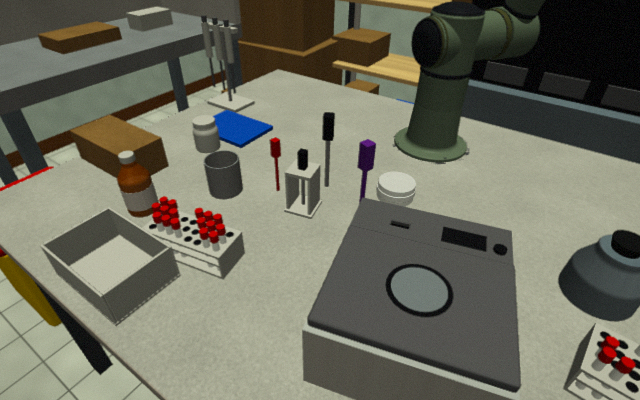

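View pics/top0.png

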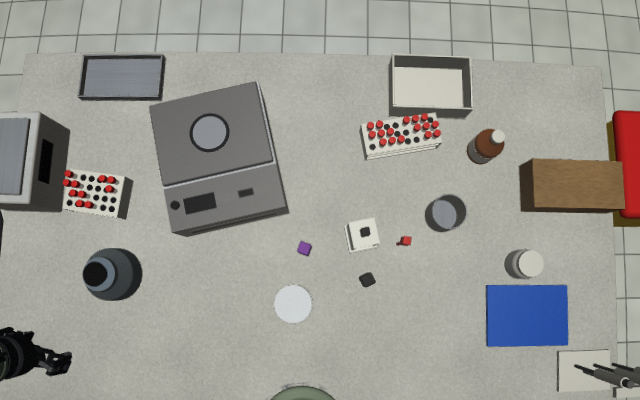

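Run:
```python
import cv2
a=cv2.imread('pics/scene0.png')[90:270,180:440]; cv2.imwrite('pics/s0c.png',cv2.resize(a,None,fx=3,fy=3,interpolation=cv2.INTER_CUBIC))
a=cv2.imread('pics/top0.png')[110:310,190:480]; cv2.imwrite('pics/t0c.png',cv2.resize(a,None,fx=2.7,fy=2.7,interpolation=cv2.INTER_CUBIC))
```

```text
(no output)
```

View pics/s0c.png

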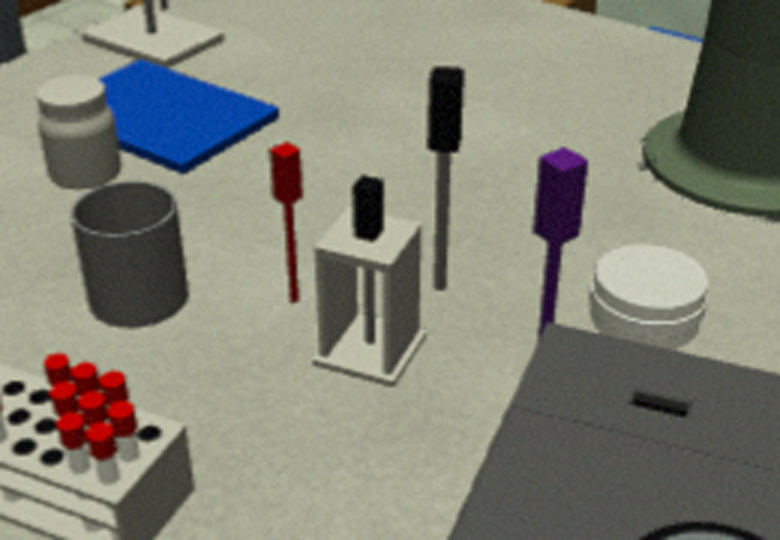

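View pics/t0c.png

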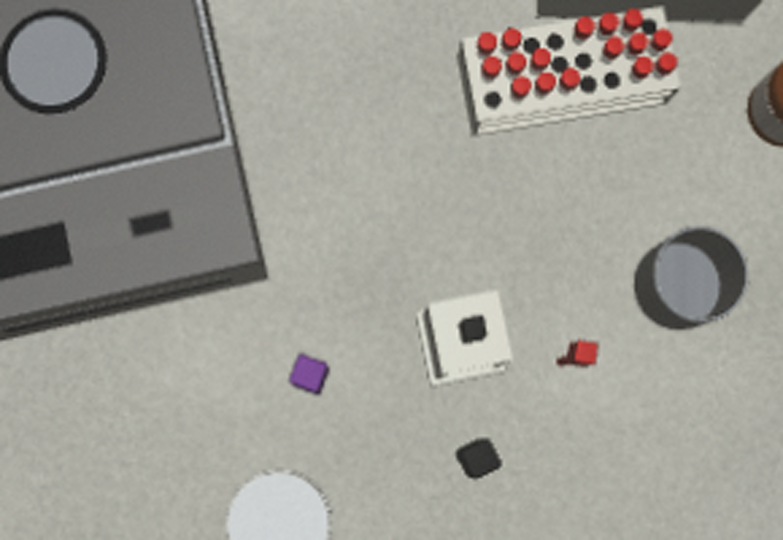

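The scene view shows the small black key in its stand at (303,158). The decoys are the larger black key (329,126), the red one (276,148) and the purple one (366,155). The pot is at (222,175), the rack at (196,240) and the slot at (400,224). In the top view the key is at (365,232), the slot at (246,192) and the pot at (446,212). Next I'll measure these precisely from the saved images.

```bash
cat > h.py <<'E'
import numpy as np, cv2
from scipy.optimize import least_squares
def K(f): return np.array([[f["fx"],0,f["cx"]],[0,f["fy"],f["cy"]],[0,0,1.]])
def dist(f): return np.array([f["k1"],0,0,0,0.])
def ray(f,uv):
    p=cv2.undistortPoints(np.array(uv,float).reshape(-1,1,2),K(f),dist(f)).reshape(-1,2)
    T=np.array(f["cam_to_world"]); d=np.c_[p,np.ones(len(p))]@T[:3,:3].T
    return T[:3,3],d
def at_z(f,uv,z):
    o,d=ray(f,uv); return o+d*((z-o[2])/d[:,2])[:,None]
def proj(f,P):
    T=np.linalg.inv(np.array(f["cam_to_world"])); r,_=cv2.Rodrigues(T[:3,:3])
    return cv2.projectPoints(np.array(P,float).reshape(-1,1,3),r,T[:3,3],K(f),dist(f))[0].reshape(-1,2)
def tri(f1,u1,f2,u2):
    A=[];b=[]
    for f,u in((f1,u1),(f2,u2)):
        o,d=ray(f,u); d=d[0]/np.linalg.norm(d[0]); M=np.eye(3)-np.outer(d,d); A.append(M); b.append(M@o)
    return np.linalg.lstsq(np.vstack(A),np.hstack(b),rcond=None)[0]
E
python3 - <<'E'
from cell import *
from h import *
import pickle
s=grab_frame("scene"); t=grab_frame("top"); pickle.dump((s,t),open("f0.pkl","wb"))
def blob(f,x0,y0,x1,y1,thr,z,name):
    g=cv2.cvtColor(f["img"],cv2.COLOR_RGB2GRAY)[y0:y1,x0:x1]
    g=cv2.resize(g,None,fx=8,fy=8,interpolation=cv2.INTER_CUBIC)
    m=(g<thr).astype(np.uint8); n,l,st,c=cv2.connectedComponentsWithStats(m)
    i=1+np.argmax(st[1:,4]); ct=max(cv2.findContours((l==i).astype(np.uint8),cv2.RETR_EXTERNAL,cv2.CHAIN_APPROX_NONE)[0],key=len)
    uv=(ct.reshape(-1,2)+.5)/8-.5+[x0,y0]
    P=at_z(f,uv,z)[:,:2].astype(np.float32)
    r=cv2.minAreaRect(P*1000); M=cv2.moments(P.reshape(-1,1,2)*1000)
    print(name,"rect",np.round(r[0],1),np.round(r[1],1),round(r[2],1),"cent",round(M['m10']/M['m00'],1),round(M['m01']/M['m00'],1), "px",uv.mean(0).round(1))
for th in(50,65,80):
    blob(t,355,222,376,243,th,.155,"handle top %d"%th)
    blob(t,236,183,258,201,th,.14,"slot top %d"%th)
    blob(s,385,215,415,232,th,.14,"slot scene %d"%th)
    blob(s,294,146,312,173,th,.1325,"handle scene %d"%th)
for n in["pot_mouth","tube_rack","slot","lid_edge","key_stand","key_handle","pot_base"]:
    a=tip_of("scene",n);b=tip_of("top",n)
    for x in a:
        for y in b:
            p=tri(s,x["centre"],t,y["centre"]); e=np.abs(proj(s,p)[0]-x["centre"]).max()
            if e<4: print(n,p.round(4),round(float(e),1),x["centre"],y["centre"])
# pot rim
for n in["pot_mouth"]:
    for c,f in(("top",t),("scene",s)):
        for d in silhouettes(c,n): print(c,d["score"],d["centre"],d["mask"].sum()); np.save(f"pot_{c}.npy",d["mask"])
E
```

```text
handle top 50 rect [ 466.8 -129.9] [15.1 17.8] 12.3 cent 463.8 -127.9 px [364.4 233.2]
slot top 50 rect [550.1 135.4] [11.  28.3] 14.6 cent 549.9 135.7 px [245.4 192.3]
slot scene 50 rect [554.2 136.3] [12.5 31.3] 14.8 cent 554.4 136.3 px [399.6 224.5]
handle scene 50 rect [ 470.7 -131.7] [86.3 20.9] 35.8 cent 469.6 -131.8 px [302.4 159. ]
handle top 65 rect [ 467.5 -129.6] [17.3 18.8] 12.9 cent 467.5 -129.6 px [364.7 231.6]
slot top 65 rect [550.  135.4] [13.2 31.1] 14.4 cent 550.0 135.4 px [245.3 192.3]
slot scene 65 rect [554.  136.2] [14.8 33.6] 15.0 cent 554.0 136.3 px [399.9 224.4]
handle scene 65 rect [ 470.5 -132. ] [87.9 21.7] 35.8 cent 469.6 -131.9 px [302.4 158.9]
handle top 80 rect [ 467.6 -129.5] [18.1 19.4] 12.4 cent 467.6 -129.6 px [364.7 231.5]
slot top 80 rect [550.  135.4] [15.1 32.9] 14.4 cent 550.0 135.5 px [245.4 192.3]
slot scene 80 rect [553.6 135.8] [18.7 36.7] 13.4 cent 553.5 136.1 px [400.  224.2]
handle scene 80 rect [ 470.5 -132.1] [88.9 22.3] 35.8 cent 469.5 -132.1 px [302.3 158.9]
pot_mouth [ 0.5223 -0.3376  0.0753] 0.2 [221.6, 161.9] [449.9, 212.7]
tube_rack [ 0.7247 -0.2182  0.0052] 0.6 [194.9, 251.9] [395.1, 136.5]
slot [0.5522 0.1385 0.1444] 2.7 [399.0, 222.1] [241.8, 191.7]
key_stand [ 0.4674 -0.1325 -0.0066] 1.3 [302.1, 207.3] [359.4, 237.5]
key_handle [ 0.4193 -0.0034  0.1547] 2.7 [363.8, 157.7] [303.6, 253.7]
key_handle [ 0.4665 -0.1355  0.1298] 2.9 [299.0, 158.0] [364.0, 234.5]
key_handle [ 0.3657 -0.1354  0.1693] 1.8 [326.0, 124.7] [365.7, 279.9]
key_handle [ 0.4575 -0.2237  0.1205] 0.3 [274.0, 148.5] [405.4, 237.9]
pot_base [ 0.5315 -0.3281  0.0068] 0.3 [225.0, 187.8] [439.0, 212.5]
top 0.75 [445.9, 215.9] 1168
scene 0.88 [223.1, 174.7] 1584
scene 0.21 [413.8, 312.0] 36348
```

```bash
cat >> h.py <<'E'
from scipy.spatial.transform import Rotation as R
def down(yaw): return (R.from_euler('z',yaw,degrees=True)*R.from_euler('x',180,degrees=True)).as_rotvec()
def snap(grab,c,name,box=None,k=1):
    f=grab(c); im=f["img"][:,:,::-1]
    if box: im=im[box[1]:box[3],box[0]:box[2]]
    cv2.imwrite(f"pics/{name}.png",cv2.resize(im,None,fx=k,fy=k,interpolation=cv2.INTER_CUBIC)); return f
E
python3 - <<'E'
from cell import *
from h import *
p=get_state()["position"]
print(ik([.4685,-.1308,.30],down(12.5)))
move_l([p[0],p[1],.33],.3)
movep([.4685,-.1308,.26],down(12.5))
move_l([.4685,-.1308,.118],.12)
s=get_state();print(s["position"],s["contact_force"],s["clock"],s["q"])
snap(grab_frame,"scene","pre",(220,60,420,230),4)
E
```

```text
[-0.42415051  0.15659114 -0.15019925  1.26400594  0.          0.92847966]
[ 0.4690522  -0.131004    0.11861015] [0.1503603  1.19588098 0.05647622] 6.3917 [-4.24065686e-01  2.81057526e-01 -4.71578055e-01  8.16949519e-01
  1.46488567e-06  9.28476869e-01]
```

View pics/pre.png

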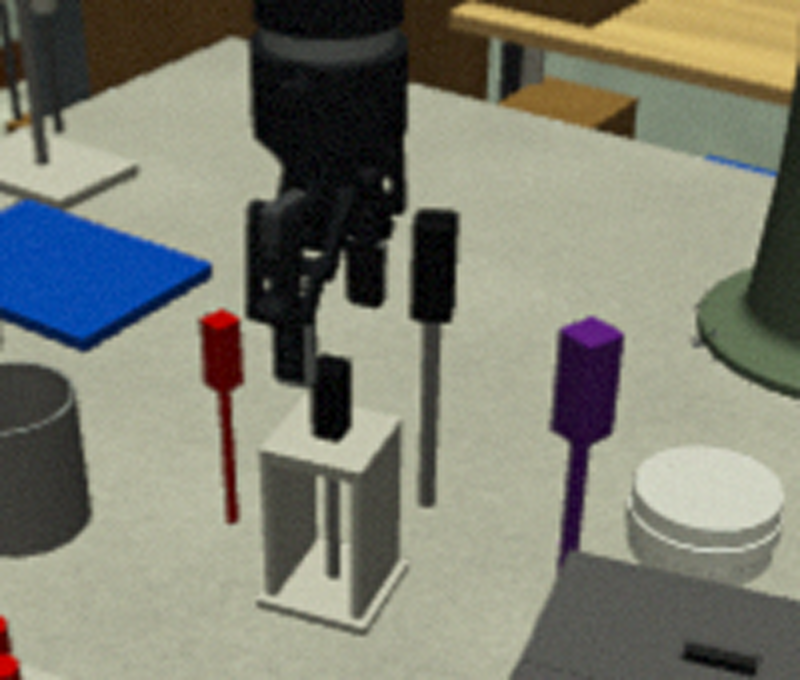

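Run:
```python
from cell import *
from h import *
f=snap(grab_frame,"top","pre_t",(280,150,460,310),4)
s=get_state();print(s["position"],s["eef_rot"],s["finger_gap"])
P=s["position"];Rm=R.from_rotvec(s["eef_rot"])
g=grab_frame("scene")
for o in([0,0,0],[.0425,0,-.013],[-.0425,0,-.013],[.057,0,-.013],[-.057,0,-.013],[.0425,.011,-.013],[.0425,-.011,-.013]):
    q=P+Rm.apply(o);print(o,q.round(3),proj(g,q)[0].round(1),((proj(g,q)[0]-[220,60])*4).round(),((proj(f,q)[0]-[280,150])*4).round())
```

```text
[ 0.46904299 -0.13103543  0.11868388] [3.12222244e+00 3.42021221e-01 1.80251457e-03] 0.9956157683611243
[0, 0, 0] [ 0.469 -0.131  0.119] [302.9 163.8] [332. 415.] [336. 329.]
[0.0425, 0, -0.013] [ 0.511 -0.122  0.132] [294.7 168.6] [299. 434.] [322. 252.]
[-0.0425, 0, -0.013] [ 0.428 -0.14   0.132] [310.5 149.6] [362. 358.] [354. 402.]
[0.057, 0, -0.013] [ 0.525 -0.119  0.132] [291.7 172.1] [287. 448.] [317. 227.]
[-0.057, 0, -0.013] [ 0.413 -0.143  0.132] [312.9 146.6] [372. 347.] [359. 428.]
[0.0425, 0.011, -0.013] [ 0.513 -0.133  0.132] [289.9 167.4] [280. 430.] [342. 248.]
[0.0425, -0.011, -0.013] [ 0.508 -0.111  0.132] [299.4 169.7] [318. 439.] [303. 256.]
```

View pics/pre_t.png

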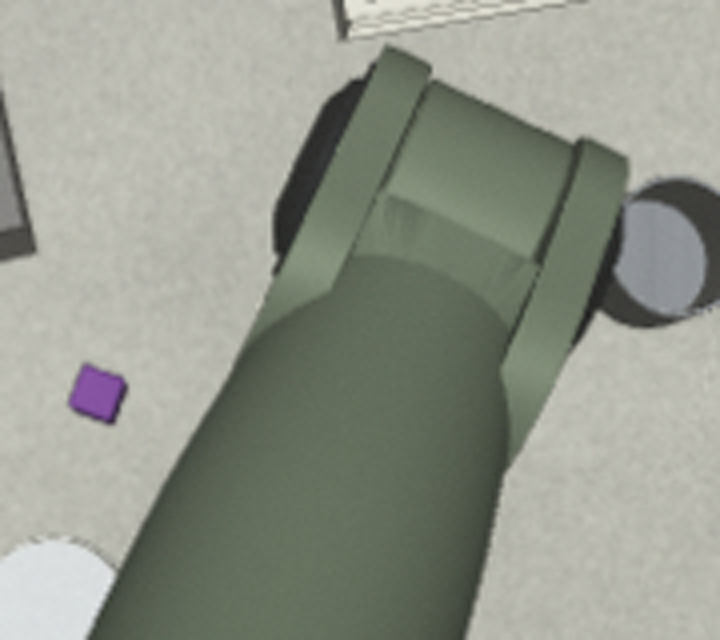

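Run:
```python
from cell import *
from h import *
snap(grab_frame,"scene","pre2",(250,60,370,220),5)
s=get_state();print(s["position"],s["q"],s["clock"])
```

```text
[ 0.46890496 -0.13096347  0.11853224] [-4.24130288e-01  2.80984152e-01 -4.71912470e-01  8.16823249e-01
  2.34553827e-05  9.28471525e-01] 6.5917
```

View pics/pre2.png

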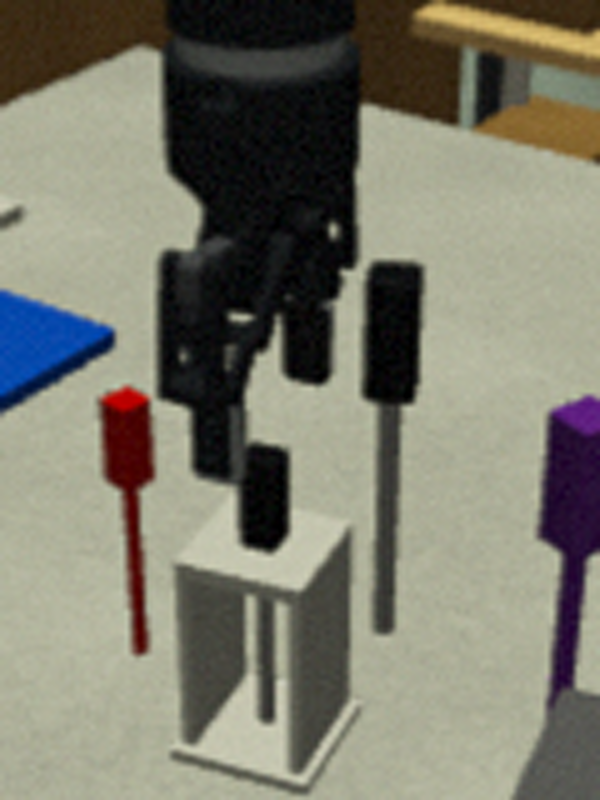

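Run:
```python
from h import *
import pickle
s,t=pickle.load(open("f0.pkl","rb"))
Rm=R.from_rotvec([-2.61392964e+00,-1.74263974e+00,-1e-4]);P=np.array([0.21155497,0.50774272,0.19611381])
im=cv2.resize(t["img"][310:390,0:110,::-1],None,fx=7,fy=7,interpolation=cv2.INTER_CUBIC)
im=cv2.convertScaleAbs(im,alpha=2,beta=20)
for dz,col in((0,(0,0,255)),(.03,(0,255,0))):
  for o in([.0425,0,-.013],[-.0425,0,-.013],[.057,0,-.013],[-.057,0,-.013]):
    q=proj(t,P+[0,0,dz]+Rm.apply(o))[0]; print(q.round(1)); c=((q-[0,310]+.5)*7).astype(int); cv2.circle(im,tuple(int(v) for v in c),4,col,-1)
cv2.imwrite("pics/chk.png",im)
```

```text
[ 41.7 334.3]
[ 75.5 352.6]
[ 36.1 331.2]
[ 81.4 355.7]
[ 34.2 335.8]
[ 68.7 354.7]
[ 28.5 332.6]
[ 74.7 357.9]
```

View pics/chk.png

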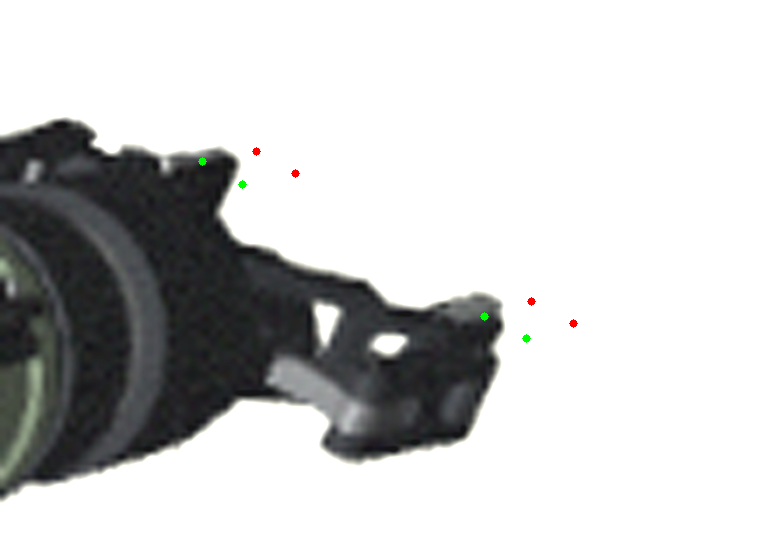

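The two views agree with each other: the key's handle is at crop (265,495) and the open fingertips at (215,480) and (308,382). That puts the tips about 30 mm higher than the stated tool geometry. I'll close gently here and check before lifting.

Run:
```python
from cell import *
from h import *
print(grab(20))
s=get_state();print(s["position"],s["clock"],s["finger_gap"],s["contact_force"])
f=snap(grab_frame,"scene","cl",(250,60,370,220),5)
print((proj(f,s["position"])[0]-[250,60])*5)
```

```text
False
[ 0.46862184 -0.1307771   0.11807263] 7.2167 0.1975085994063528 [-0.39105097  0.10920647  1.33620238]
[265.59003412 519.82888443]
```

View pics/cl.png

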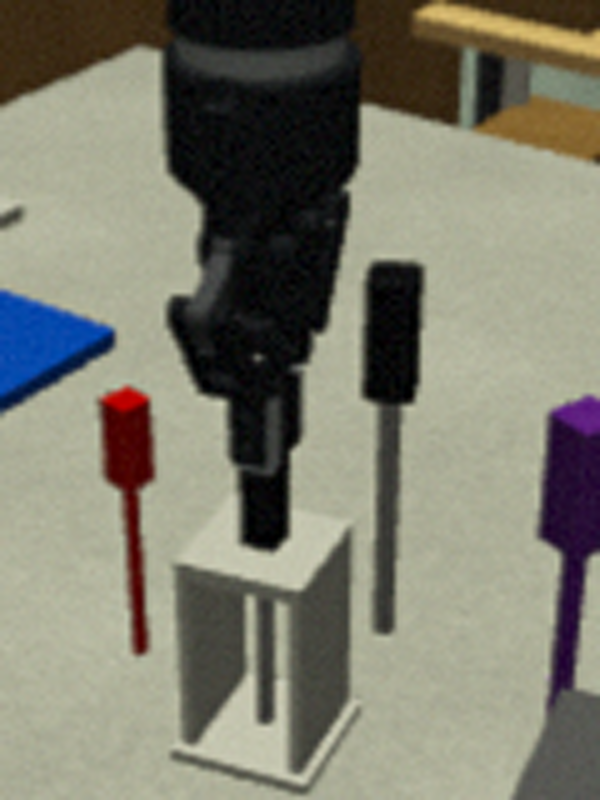

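The picture shows the closed tips at crop (265,470), gripping only the top 10 mm or so of the handle. So the real tips sit about 25 mm above the reported TCP. I'll open, go 20 mm lower under force guard, and regrip.

Run:
```python
from cell import *
from h import *
let_go()
print(move_l([.4687,-.1308,.097],.06,until_force=6))
grab(50)
s=get_state();print(s["position"],s["clock"],s["finger_gap"],s["contact_force"])
f=snap(grab_frame,"scene","cl2",(250,60,370,220),5)
```

```text
False
[ 0.4689322  -0.13084345  0.09727797] 9.0667 0.19803072887510367 [-0.75794457 -0.6083263   2.70851077]
```

View pics/cl2.png

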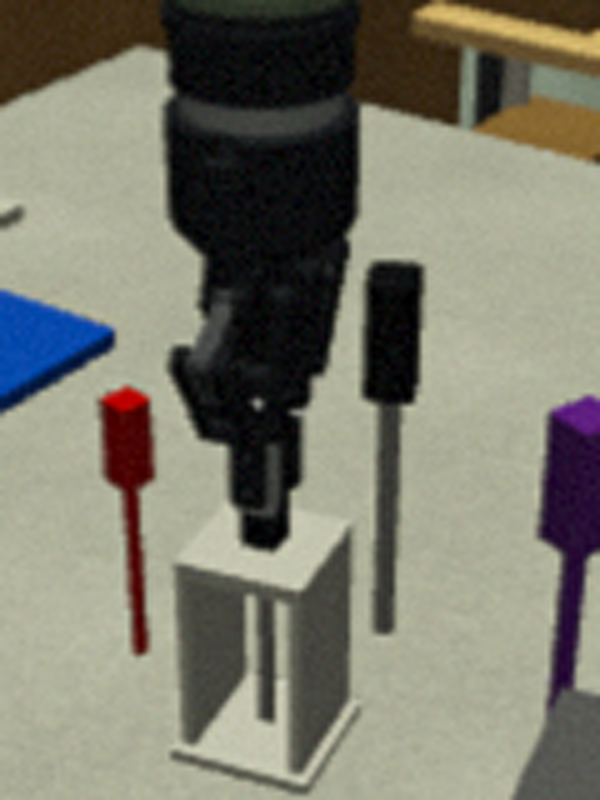

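Now the fingers wrap about 28 mm of the handle: tips at crop y≈508, handle bottom at 545. Next I lift and carry it over to the slot.

Run:
```python
from cell import *
from h import *
move_l([.4687,-.1308,.30],.2)
s=get_state();print(s["contact_force"],s["finger_gap"])
move_l([.552,.136,.30],.25,rot=down(14.5))
move_l([.552,.136,.24],.15)
sleep(.3)
s=get_state();print(s["position"],s["clock"],s["finger_gap"],s["contact_force"])
f=snap(grab_frame,"scene","sl",(330,120,470,260),5)
g=snap(grab_frame,"top","slt",(190,140,310,240),6)
p=s["position"]
for h in(.0873,.0): print(((proj(f,p-[0,0,h])[0]-[330,120])*5).round(),((proj(g,p-[0,0,h])[0]-[190,140])*6).round())
```

```text
[-0.07573399 -0.1820036  -1.40353183] 0.20207421870973682
[0.55256431 0.13603693 0.24091604] 12.4 0.19588064265459593 [-0.09231731  0.49356577 -0.97333411]
[355. 489.] [325. 301.]
[397. 274.] [287. 260.]
```

View pics/sl.png

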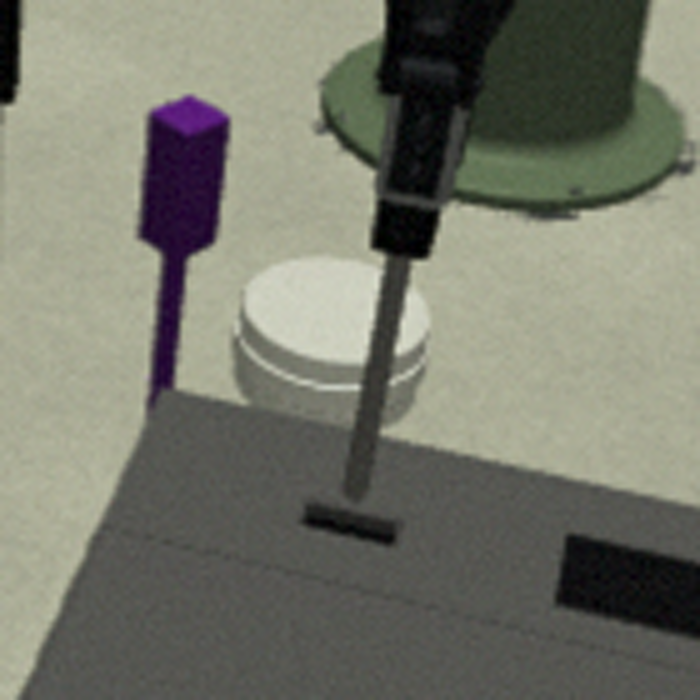

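View pics/slt.png

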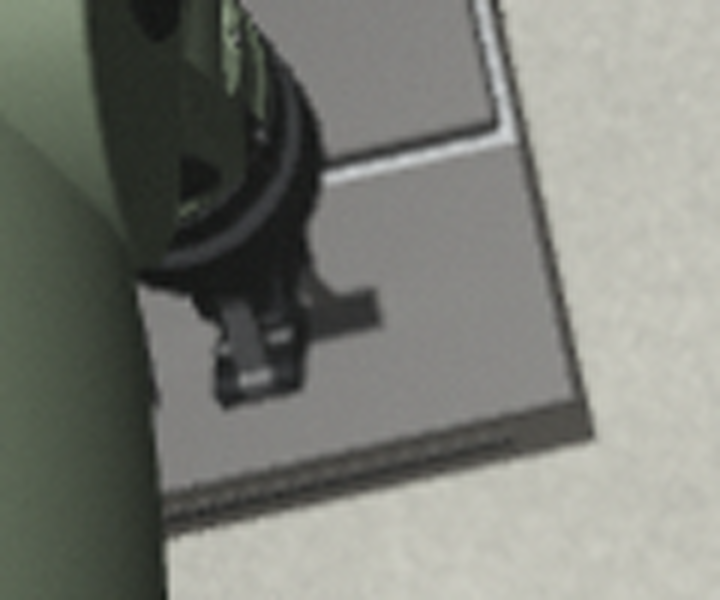

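Run:
```python
from cell import *
from h import *
f=grab_frame("scene")
g=cv2.cvtColor(f["img"],cv2.COLOR_RGB2GRAY)
big=cv2.resize(g[205:235,380:420],None,fx=16,fy=16,interpolation=cv2.INTER_CUBIC)
big=cv2.convertScaleAbs(big,alpha=2); cv2.imwrite("pics/tip.png",big)
p=get_state()["position"]
for h in(.0873,.0973): print(proj(f,p-[0,0,h]))
print(at_z(f,[[401,219.2]],.1536),p)
```

```text
[[401.15633766 217.89853102]]
[[400.28958669 222.36271724]]
[[0.55606854 0.13750629 0.1536    ]] [0.55218056 0.13608754 0.24035072]
```

View pics/tip.png

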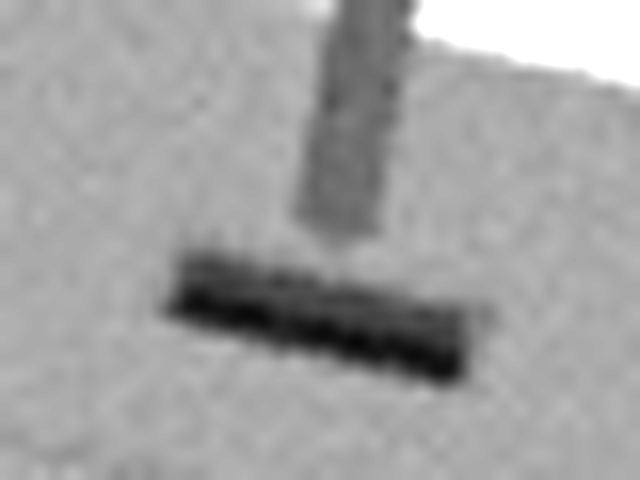

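The rod tip is at about (400.6,218.2), and the slot mouth centre is at (399.7,224.2). Mapped to their own heights, both come out at xy (0.5535, 0.136), so they're aligned. Next is a guarded descent.

Run:
```python
from cell import *
from h import *
print(move_l([.552,.136,.215],.03,until_force=3))
s=get_state();print(s["position"],s["clock"],s["finger_gap"],s["contact_force"],s["wrist_torque"])
f=snap(grab_frame,"scene","in",(380,200,420,240),16)
```

```text
False
[0.55214764 0.13600543 0.2151913 ] 13.5333 0.20022465418013774 [-0.15598463 -0.3885029   0.42796465] [-0.02723521  0.01745991  0.05243503]
```

View pics/in.png

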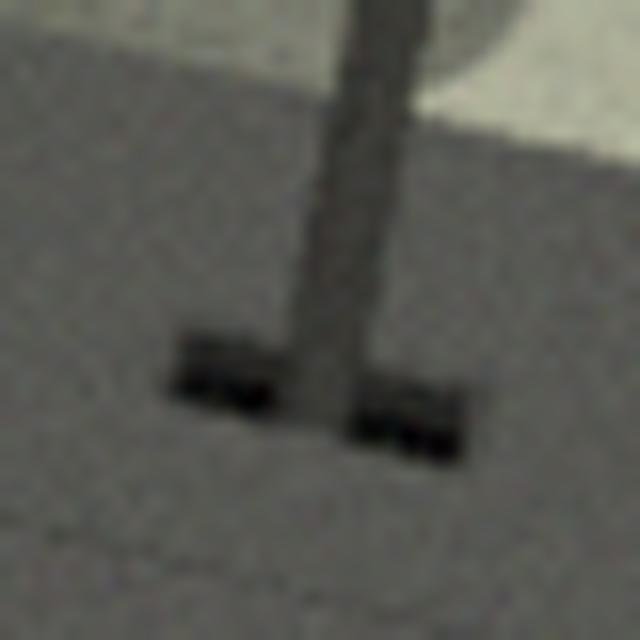

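The rod is inside the slot, roughly centred at crop (320,400), with no side force. Now I press it down.

Run:
```python
from cell import *
from h import *
def st(m):
    s=get_state();print(m,s["position"].round(4),round(s["clock"],2),round(s["finger_gap"],3),s["contact_force"].round(1))
print(move_l([.552,.136,.196],.03,until_force=15)); st("a")
print(move_l([.552,.136,.184],.012,until_force=18)); st("b")
sleep(.3); st("c")
f=snap(grab_frame,"scene","pr",(290,100,530,300),3)
d=tip_of("scene","lid_edge"); print([(x["score"],x["centre"]) for x in d])
o,dd=ray(f,d[0]["centre"])
```

```text
False
a [0.5519 0.136  0.1958] 14.37 0.2 [ 0.3 -0.2 -0.5]
True
b [0.5522 0.136  0.1901] 15.03 0.198 [-1.4  0.6  5.3]
c [0.5522 0.136  0.1901] 15.32 0.198 [-1.  -0.2  6.9]
[(0.62, [427.3, 228.0])]
```

View pics/pr.png

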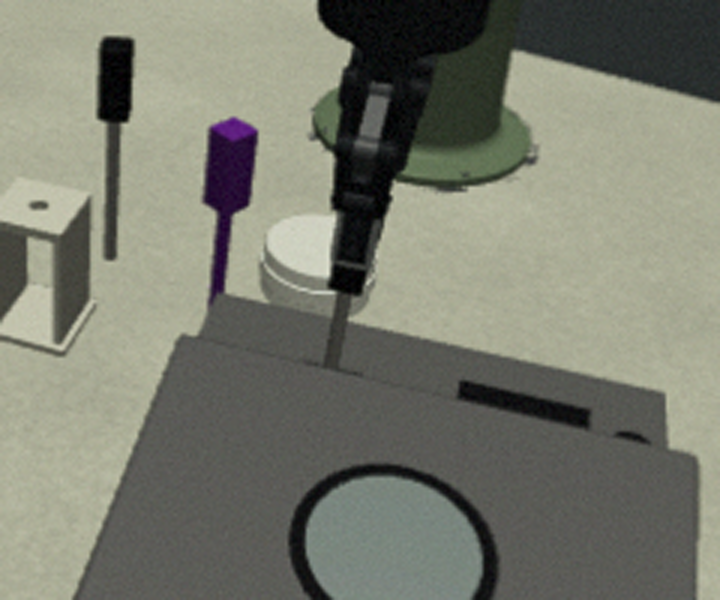

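Run:
```python
from cell import *
from h import *
import pickle
def st(m):
    s=get_state();print(m,s["position"].round(4),round(s["clock"],2),round(s["finger_gap"],3),s["contact_force"].round(1))
print(move_l([.552,.136,.186],.012,until_force=22)); st("b")
sleep(.3); st("c")
grab_frame("scene"); f=grab_frame("scene")
for d in tip_of("scene","lid_edge"):
    a,b=14.5*np.pi/180,0
    x=np.array([np.cos(a),np.sin(a)]); n=d["centre"]
    # edge point: 53 mm behind slot; find z at which ray lies on the x-line
    for z in(.16,.175,.185,.19,.195,.2):
        P=at_z(f,[n],z)[0]; print(z,((P[:2]-[.5535,.136])@x).round(4))
move_l([.552,.136,.30],.2); st("up")
f=snap(grab_frame,"scene","up",(290,100,530,300),3)
snap(grab_frame,"top","upt",(130,60,310,240),3)
```

```text
False
b [0.5536 0.1362 0.1897] 15.89 0.2 [-4.9 -0.6 22.7]
c [0.5535 0.1362 0.1897] 16.19 0.203 [-4.9 -0.3 23. ]
0.16 0.0164
0.175 0.0344
0.185 0.0464
0.19 0.0523
0.195 0.0583
0.2 0.0643
up [0.5515 0.1359 0.2983] 17.06 0.2 [-1.  -0.5 -0.7]
```

View pics/up.png

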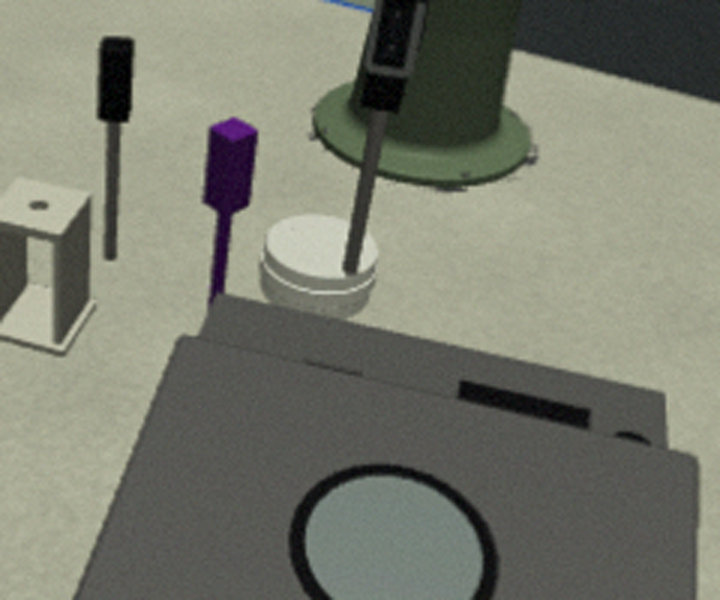

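The rod bottomed out against the stop at 23 N. The lid edge now measures about 190 mm, and the picture shows it ajar, its front edge running from (180,338) to (697,458). Now to fit the pot's position from the masks.

Run:
```python
from cell import *
from h import *
import pickle
from scipy.optimize import minimize
s,t=pickle.load(open("f0.pkl","rb"))
fs={"scene":s,"top":t}; ms={c:None for c in fs}
for c in fs:
    grab_frame(c); d=silhouettes(c,"pot_mouth"); ms[c]=d[0]["mask"]; print(c,d[0]["score"],d[0]["mask"].sum())
a=np.linspace(0,2*np.pi,60)
def sil(f,x,y):
    P=[[x+.042*np.cos(k),y+.042*np.sin(k),z] for z in(0,.09) for k in a]
    h=cv2.convexHull(proj(f,P).astype(np.float32)).reshape(-1,2)
    m=np.zeros((1600,2560),np.uint8); cv2.fillPoly(m,[((h+.5)*4).astype(np.int32)],1)
    return m
big={c:cv2.resize(ms[c].astype(np.uint8),None,fx=4,fy=4,interpolation=cv2.INTER_NEAREST) for c in fs}
def cost(p,cs):
    r=0
    for c in cs:
        m=sil(fs[c],p[0]/1000,p[1]/1000); r-= (m&big[c]).sum()/(m|big[c]).sum()
    return r
for cs in(["scene"],["top"],["scene","top"]):
    r=minimize(cost,[526,-333],args=(cs,),method="Nelder-Mead",options=dict(initial_simplex=[[526,-333],[532,-333],[526,-327]],xatol=.2,fatol=1e-4)); print(cs,r.x.round(1),r.fun)
```

```text
scene 0.61 1591
top 0.83 1177
['scene'] [ 527.9 -331.4] -0.9655251754419604
['top'] [ 525.6 -332.4] -0.9175896560136618
['scene', 'top'] [ 527.3 -331.9] -1.8778827471225252
```

```bash
cat > place.py <<'E'
from cell import *
from h import *
a=np.radians(14.5); th=np.radians(10)
jx=np.array([np.cos(a),np.sin(a),0]); u=np.array([np.sin(a),-np.cos(a),0])
ax=np.cos(th)*np.array([0,0,1])+np.sin(th)*u
z=-ax; rot=R.from_matrix(np.c_[jx,np.cross(z,jx),z]).as_rotvec()
c=np.array([.5268,-.332,0])
def tcp(tz): return c+u*.012+[0,0,tz]+.0873*ax
def st(m):
    s=get_state();print(m,s["position"].round(4),round(s["clock"],2),round(s["finger_gap"],3),s["contact_force"].round(1))
E
python3 - <<'E'
from place import *
print(ik(tcp(.12),rot),ik(tcp(.006),rot),get_state()["q"])
p=tcp(.2); move_l(p,.25,rot=rot)
move_l(tcp(.115),.2); st("above")
sleep(.2)
f=snap(grab_frame,"scene","pa",(170,60,310,220),4.5)
t=snap(grab_frame,"top","pat",(360,140,520,280),5)
print(proj(f,c+u*.012+[0,0,.115]), (proj(f,c+u*.012+[0,0,.115])-[170,60])*4.5)
E
```

```text
[-0.75536824  0.6278826   0.29928564  1.39028033  0.09271858  0.55547294] [-0.75536824  0.69303967  0.12359958  1.14943721  0.09271858  0.55547294] [ 1.11852962e-01  3.18497708e-01  5.77374853e-02  1.31090195e+00
 -1.70985551e-04  1.42954127e+00]
above [ 0.5339 -0.3579  0.2019] 20.07 0.198 [-0.3  0.9  0.8]
[[214.9321114 148.1389178]] [[202.19450132 396.6251301 ]]
```

View pics/pa.png

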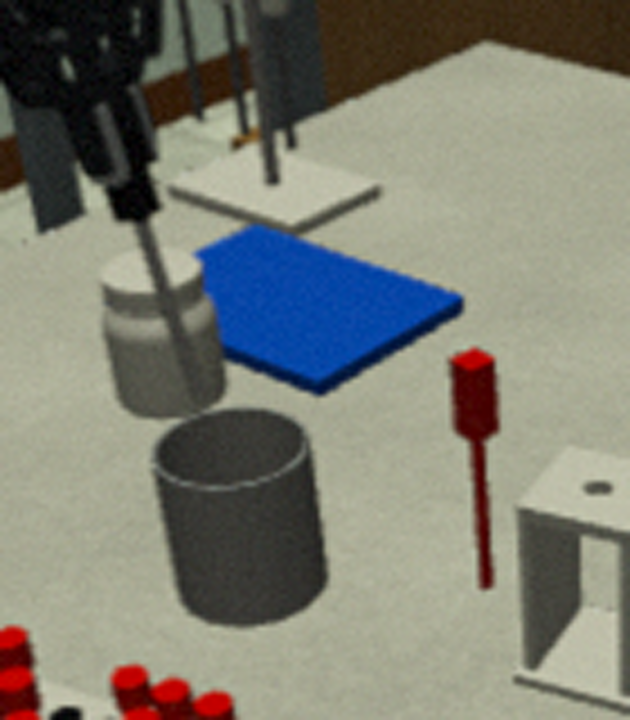

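The tip is at crop (195,408), above the pot's far rim, about where I predicted. Now I lower it under force guard.

Run:
```python
from place import *
print(move_l(tcp(.03),.08,until_force=5)); st("mid")
print(move_l(tcp(.002),.025,until_force=4)); st("down")
f=snap(grab_frame,"scene","pd",(170,60,310,220),4.5)
```

```text
False
mid [ 0.534  -0.3586  0.1167] 21.57 0.201 [ 0.2  0.8 -0.6]
True
down [ 0.5335 -0.3583  0.0912] 22.48 0.198 [ 0.9 -0.5  4.2]
```

View pics/pd.png

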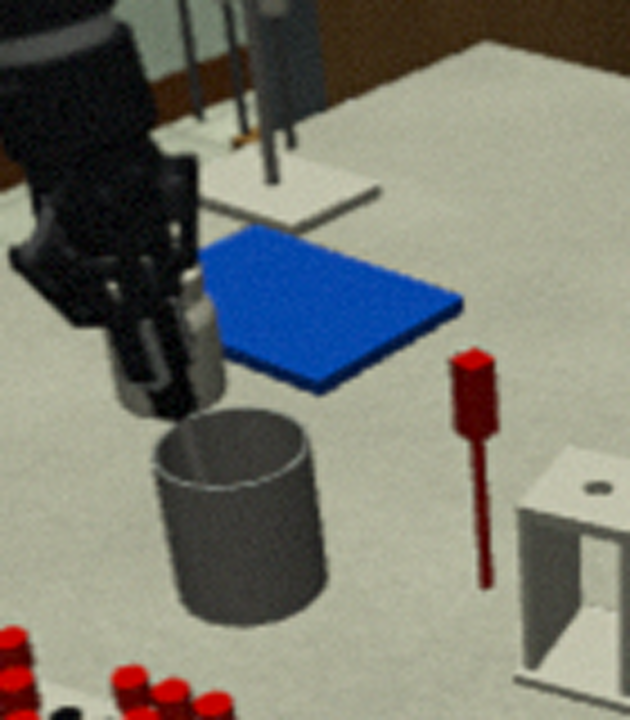

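The tip contacted at z≈0.005, which is the pot floor, and the rod is inside the mouth. I'll release and retreat along the tool axis.

Run:
```python
from place import *
let_go(); sleep(.4); st("open")
p=get_state()["position"]
move_l(p+ax*.10,.1)
move_l(p+ax*.10+[0,0,.1],.2); movep([.40,-.1,.40],down(14.5)); sleep(.5); st("away")
f=snap(grab_frame,"scene","fin",(170,60,310,220),4.5)
t=snap(grab_frame,"top","fint",(340,100,520,260),4)
```

```text
open [ 0.5329 -0.3577  0.0903] 23.6 1.004 [-0.3  1.  -0.7]
away [ 0.4001 -0.1002  0.3999] 27.17 1.003 [ 0.9 -0.7 -0.4]
```

View pics/fin.png

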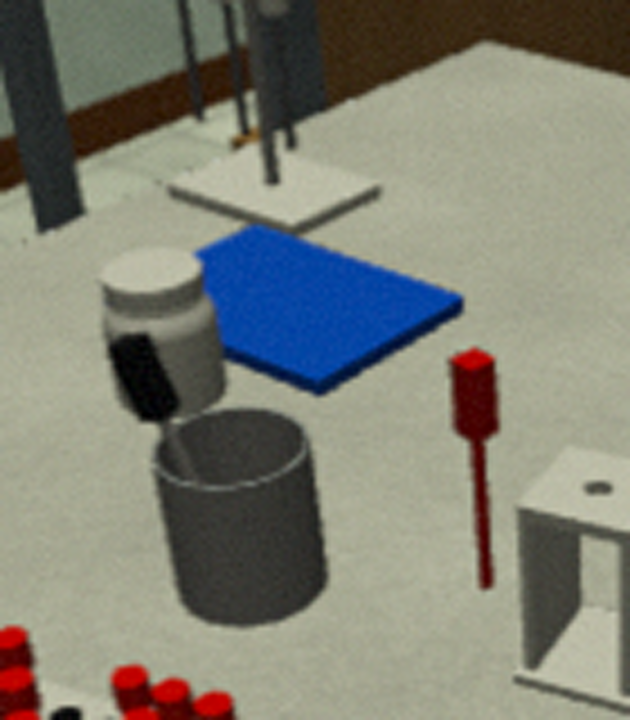

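View pics/fint.png

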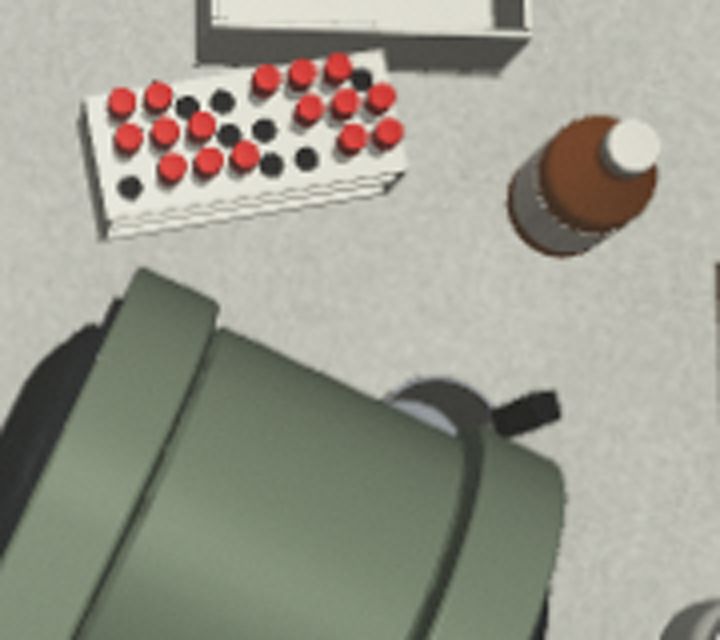

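The key leans in the pot with its handle above the rim at crop (143,378). The pot is upright, and neither the pot nor the rack has moved. One last check of the lid, then I hand in.

Run:
```python
from place import *
f=snap(grab_frame,"scene","fin2",(170,60,570,360),2)
for d in tip_of("scene","lid_edge"): print(d["score"],d["centre"])
print(sign_off()); st("end")
```

```text
0.95 [427.6, 228.7]
the job is handed in; nothing more can be done
None
the job is handed in; nothing more can be done
```

View pics/fin2.png

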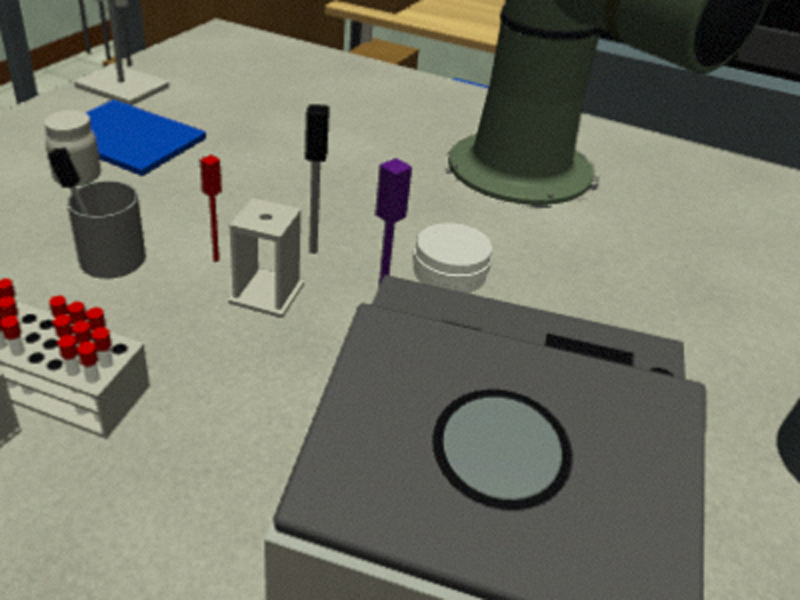

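The job is done and handed in at about 27 s of the 51 s allowed. I took the smaller black key from the stand and pressed the latch tab down through the slot until it stopped at about 23 N. I then set the key rod-down in the pot, let go and moved the arm clear.

- **Lid:** it is ajar, with the front edge at about 190 mm by camera. The edge had not moved when I checked again after taking the key out.
- **Latch tab:** it is hidden, so its travel comes from the key tip's calculated depth of about 38 mm below the deck and the firm stop. I did not measure it directly.
- **Key and pot:** the key leans at rest against the rim with its handle above it, and the pot is upright. The tip touched at the height of the pot floor before I released it. Its final resting depth was not measured.
- **Rack and other keys:** the rack and the decoy keys look undisturbed in the pictures.

**One disagreement:** the fingertips sat about 25–30 mm higher than the stated tool geometry. My first close, a gentle one, caught only the top of the handle, so I opened, went 21 mm lower and gripped again before lifting. I set the later depths from that grip and contact forces.

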